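# Down-end a jar into the labelling cradle

## Task

Lay the red-capped jar on its side in the tilting cradle so that it can be labelled. First swing the empty cradle fully upright, then slide the standing jar along the deck (do not lift it or knock it over) onto the cradle's foot plate until it is fully home in the V, and lower the cradle gently by its handle, jar and all, until it lies level on its stops. Let go, and leave the tin, the tape roll and the gauge block where they are.

Things in the scene. Friction and masses are not known exactly. Their poses are not given: they have to be found in the camera images.
- tilter: Blue fixed base of the down-ender, bolted to the table, 325 mm long (its x from -200 to +125 mm), 150 mm wide (y). Origin on the table straight under the hinge line, z up. Its x axis is the working direction: the jar goes from the deck at -x to the cradle, and the cradle tips over towards +x. Two rubber-topped stop posts at x +85 mm carry the lowered cradle.
- deck (a point): Centre of the top of the aluminium infeed deck, 60 mm above the table: the deck is level, without rims, x -200 to -80 mm and y -70 to +70 mm of the base. With the cradle upright its foot plate's sloping lip reaches to within 2 mm of the deck, so a standing jar slides across.
- hinge (a point): Middle of the cradle's hinge line, 52 mm above the base's origin; the line runs along the base's y.
- cradle (a joint): Angle of the aluminium cradle about the hinge: 0 = upright (foot plate level, 1 mm under the deck's top), 1.571 = lowered (V level, open upwards); hard stops at both. Growing, it carries the top towards the base's +x. It is an L of foot plate and back with a V of green pads on the back. Friction (0.4 N m) keeps it where it is left; moving it takes 1 to 5 N at the handle.
- seat (a point): Point on the foot plate (66 mm deep, 90 wide) where the centre of the jar's underside belongs when the jar touches both sides of the 90 degree V (pads 64 mm high, mouth 60 mm wide, corner on the hinge line): cradle x -37, z +7 mm from the hinge. Turns with the cradle: z along the V to the handle, y along the hinge, -x out of the V. Upright, its axes equal the base's.
- grip (a point): Middle of the cradle's black bow handle: a round bar 11 mm thick along the hinge's direction, free over 100 mm between its legs, with 64 mm clear below it (towards the cradle). In the cradle's frame it lies at x +15, z +185 mm from the hinge line. Turns with the cradle.
- jar: Translucent whitish jar of screws with a red screw cap, closed, standing on the deck; 52 mm in diameter, 71 mm high with cap (body 58 mm high, cap 48 mm wide), about 0.12 kg. Origin at the centre of its underside, z along its axis towards the cap.
- tin: Bystander: open round tan tin of blue pellets, 88 mm wide, 28 mm high. Origin under its centre.
- roll: Bystander: roll of tan tape lying flat, 94 mm wide, 48 mm high. Origin under its centre.
- gauge: Bystander: grey stepped gauge block, 30 x 60 x 20 mm. Origin under its centre.
Things that resemble listed ones, but are neither listed nor needed, are in the scene too. What is shaped like the jar but blue or green is not meant.

How it is judged:
By the outcome, as a careful person would: the job done as asked, in the order asked, and still so for the second after the job is handed in, with the robot touching nothing.
It also fails if it takes over 72 s, if anything falls off the work surface, if the arm or the gripper's body presses on something with over 40 N, if the wrist force passes 120 N, or if a joint passes its speed limit or range.

## Robot

A 7-joint arm with a two-finger parallel gripper is mounted at the origin on the work surface; the furniture and walls round the work are solid. World frame = base frame: x ahead of the robot, y to its left, z up, the work surface at z = 0. Lengths are in mm, angles in rad, forces in N, time in s.
With the tool pointing down it reaches from about 400 to 900 mm from the base axis. Payload 5.6 kg.
Tool frame: the origin (TCP) lies midway between the tips of the shut fingers; the grasp point (between the pads) lies 19 mm behind it; z points along the fingers, y is the line along which they close (so a half turn about z gives the same grasp; the last joint's range is limited). The gripper opens to 92 mm and grips with 3 to 60 N. Pads are 20 mm wide; open, the fingers measure 128 mm over their backs; the gripper's body (75 mm by 189 mm) begins 69 mm behind the grasp point.
Start: joints at [-1.193, 0.468, -0.012, 1.603, 0.006, 1.071, -0.056], TCP at [265.561, 593.285, 185.092] pointing down, gripper open.
Joint ranges: [-2.53, 2.53], [-0.31, 2.02], [-1.57, 1.55], [0.28, 2.44], [-1.29, 4.43], [0.15, 1.84], [-2.92, 2.92]. Speed limits (rad/s): [2.57, 2.57, 3.14, 3.14, 3.14, 3.14, 3.14].

## Interface

Orientations are given as a rotation vector (axis times angle).
In Python, from cell import robot, grip, kin, viewer gives the robot as it stands. Calls block until the motion is done:
- robot.movep(position, orientation): joint-space move of the TCP to a pose.
- robot.servo_line(position, feed=150, rotation=None): straight line of the TCP; rotation=None keeps the orientation; feed is the mean speed in mm/s.
- robot.goto_joints(angles): joint-space move.
- grip(opening, newtons=None): opening from 0.0 (shut) to 1.0 (fully open); newtons is the grip in N (None keeps the last); returns when the fingers have stopped.
- robot.hold(seconds).
- kin.ik(position, orientation): joint angles nearest the present ones, or None.
- robot.observe(): the state.
- viewer.read_camera(name): name is "side" or "top"; returns the picture (480x640x3 uint8, red, green, blue); there is no depth.
- viewer.camera_info(name): a dict with "camera_matrix" (3x3 intrinsics, pixels), "R" (3x3) and "t" (3): a world point X has camera coordinates R X + t. Camera axes: x right, y down, z forward; pixel columns grow to the right and rows downward; lengths in mm; the calibration is good to about 2 mm. A picture is of the moment at which its call begins. camera_info takes no time and is no camera call.
A pose or a line that the arm cannot do raises robot.IKError and nothing moves.
- robot.job_done(): hands the job in; it is judged then, once.
Trained networks look in the newest picture that a camera, given by its name, has taken for a name from the list of things; names that differ only in an ending like _2 or _b are one class to them, and where a whole thing is asked for, a point or a joint stands for the part that bears it (a point fixed in the world has none). Each returns a list of dicts, best first, with "confidence" (0 to 1); they miss things now and then, are a little off and sometimes report something else, mostly with a low value. They report only what shows in the picture. A call takes as long as a camera call. They do not tell look-alikes from the thing itself.
- viewer.silhouettes(name, camera): "mask" (480x640 bool, what is visible of it).
- viewer.pinpoint(name, camera): "at" ([x, y, z] in mm, in the coordinates of the camera as it stood for that picture, good to about 4 mm: a listed point, or the origin of a listed thing).
The state is a dict: "t": time; "joints": joint angles; "joint_velocities": joint speeds; "joint_torque": joint torques, N m; "tcp_pos": TCP position; "tcp_rot": TCP orientation; "contact_force": force on the tool from outside, world axes, zero at the start; "wrist_torque": the same for the moment, N m; "grip_width": opening from 0.0 (shut) to 1.0 (fully open); "grip_force": force on a finger pad.
Only numpy, scipy, OpenCV 4.12 (cv2) and the standard library are available. Lean on these libraries where they do the work, as an engineer would, in place of code of your own. Each camera call takes 0.05 s, during which the arm holds its last target. There are 200 camera calls.

## Working session

There is one attempt and no reset: what is moved stays moved. The work goes in short steps, each a Python script; the robot and the scene stay as the last script left them, time stands still between calls to the robot, and variables do not carry over. Pictures are saved under pics/ and viewed, at most 10 in all, crops included, and the job is handed in when it is done.

```bash
ls; mkdir -p pics; python3 - <<'E'
from cell import robot, grip, kin, viewer
import cv2, numpy as np
np.set_printoptions(precision=1,suppress=True)
ims=[]
for c in ("side","top"):
    im=viewer.read_camera(c); ims.append(im)
    cv2.imwrite(f"pics/{c}0.png",im[:,:,::-1])
    ci=viewer.camera_info(c); R=np.array(ci["R"]);t=np.array(ci["t"])
    print(c,"cam pos",-R.T@t, "axis",R[2])
    for n in ("tilter","deck","hinge","seat","grip","jar","tin","roll","gauge"):
        for d in viewer.pinpoint(n,c)[:4]:
            print(n,round(d["confidence"],2),R.T@(np.array(d["at"])-t))
print(robot.observe()["t"], robot.observe()["tcp_rot"])
E
```

```text
pics
side cam pos [  402.4 -1052.1   707.6] axis [ 0.1  0.9 -0.5]
tilter 0.74 [528.7 -42.9   1.5]
deck 0.56 [ 552.7 -180.8   57.9]
hinge 0.63 [526.1 -40.4  51.1]
hinge 0.16 [ 503.5 -354.7    0.4]
seat 0.77 [528.4 -52.7  82.6]
grip 0.87 [498.5 124.2 133.5]
jar 0.92 [ 540.1 -185.9   57.5]
jar 0.89 [ 372.3 -270.    -0.5]
jar 0.58 [ 609.  -310.2    1.2]
jar 0.57 [528.  -39.5   0.6]
tin 0.93 [616.8 373.4   2.4]
roll 0.69 [427.7 398.   -4.8]
gauge 0.68 [ 502.2 -355.1   -1.1]
gauge 0.22 [ 538.5 -187.1   57.7]
top cam pos [ 303.6   23.5 1480.1] axis [ 0.2 -0.  -1. ]
tilter 0.87 [531.2 -44.    6.7]
deck 0.58 [ 553.2 -175.3   60.3]
hinge 0.73 [527.4 -40.4  52.7]
seat 0.65 [526.6 -52.2  86.8]
jar 0.82 [ 609.8 -312.9    2.5]
jar 0.71 [ 536.4 -192.3   61.6]
jar 0.5 [ 376.2 -271.3    2.4]
tin 0.59 [616.6 376.6  -2.2]
roll 0.96 [431.5 402.3  -0.4]
roll 0.38 [530.8 -45.5   1.7]
gauge 0.62 [ 503.7 -351.     1.1]
1.0 [0.7 3.1 0. ]
```

View pics/side0.png

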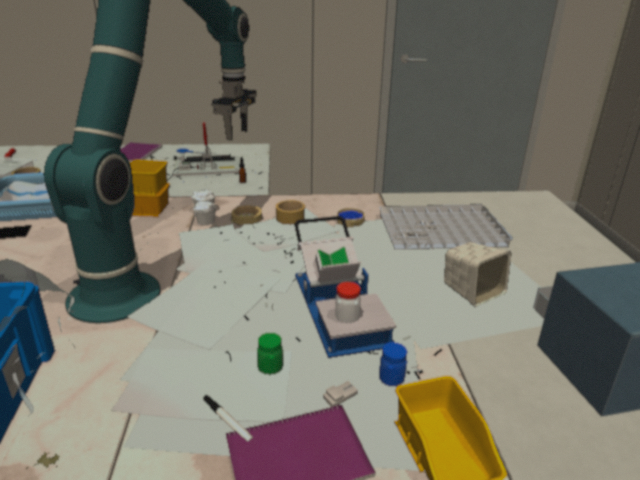

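View pics/top0.png

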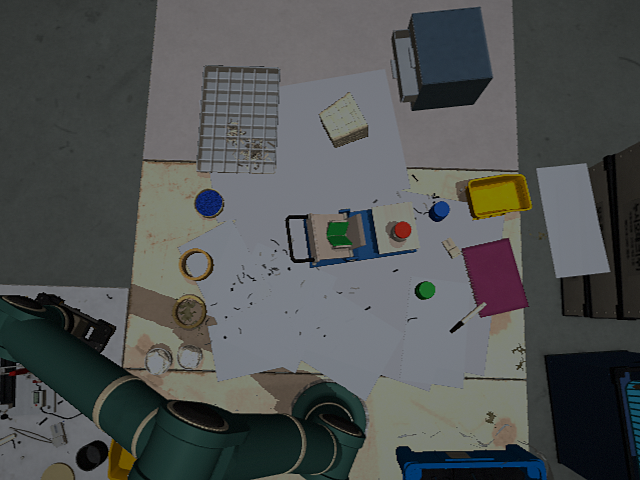

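The side view shows the red-capped jar on the deck at (347,300) and the cradle partly lowered, with its handle at (320,222). The green (270,353) and blue (393,363) jars are decoys. In the top view the jar is at (402,230) and the handle bar at about (291,238). The pinpoints agree with the given geometry: hinge–grip is about 186 mm, hinge–deck about 139 mm, and the angle about 1.04 rad. Next I'll fit the frame and check that the path is reachable.

```bash
cat > h.py <<'E'
from cell import robot, grip, kin, viewer
import numpy as np, json, cv2
from scipy.optimize import least_squares
from scipy.spatial.transform import Rotation as Rot
np.set_printoptions(precision=2,suppress=True)
def pins(names,cams=("side","top"),reps=1):
    out={n:[] for n in names}
    for c in cams:
        ci=viewer.camera_info(c); R=np.array(ci["R"]);t=np.array(ci["t"])
        for _ in range(reps):
            viewer.read_camera(c)
            for n in names:
                out[n]+=[(d["confidence"],R.T@(np.array(d["at"])-t)) for d in viewer.pinpoint(n,c) if d["confidence"]>.4]
    return out
def cap():
    """red cap's top centre: rays through red centroid in both views, at z given"""
    res=[]
    for c in ("side","top"):
        im=viewer.read_camera(c); hsv=cv2.cvtColor(im,cv2.COLOR_RGB2HSV).astype(int)
        m=((hsv[...,0]<8)|(hsv[...,0]>172))&(hsv[...,1]>150)&(hsv[...,2]>90)
        n,l,st,ce=cv2.connectedComponentsWithStats(m.astype(np.uint8))
        k=1+np.argmax(st[1:,4]); ci=viewer.camera_info(c)
        R=np.array(ci["R"]);t=np.array(ci["t"]);o=-R.T@t
        d=R.T@np.linalg.inv(ci["camera_matrix"])@[*ce[k],1]
        res.append((ce[k],st[k,4],o,d))
    return res
def load():
    F=json.load(open("frame.json")); return F
def W(x,y,z,F=None):
    F=F or load(); c,s=np.cos(F["yaw"]),np.sin(F["yaw"])
    return np.array([F["x"]+c*x-s*y,F["y"]+s*x+c*y,z])
def cr(x,z,th):  # cradle -> base x,z
    return x*np.cos(th)+z*np.sin(th), 52-x*np.sin(th)+z*np.cos(th)
def down(ang,tilt=0):
    """tool z down, tool y at world angle ang; tilt about base y (axis at yaw+90)"""
    y=np.array([np.cos(ang),np.sin(ang),0]);z=np.array([0,0,-1.])
    R=Rot.from_matrix(np.c_[np.cross(y,z),y,z])
    a=load()["yaw"]+np.pi/2
    return (Rot.from_rotvec(tilt*np.array([np.cos(a),np.sin(a),0]))*R).as_rotvec()
def st():
    o=robot.observe(); return o["t"],np.array(o["tcp_pos"]),np.array(o["contact_force"]),o["grip_width"],o["grip_force"]
E
python3 - <<'E'
from h import *
P=pins(["deck","hinge","grip","seat"],reps=3)
def model(p):
    x,y,yaw,th=p; F=dict(x=x,y=y,yaw=yaw)
    g=cr(15,185,th); s=cr(-37,7,th)
    return dict(deck=W(-140,0,60,F),hinge=W(0,0,52,F),grip=W(g[0],0,g[1],F),seat=W(s[0],0,s[1],F))
obs=[(n,p) for n,v in P.items() for c,p in v]
f=lambda p:np.concatenate([q-model(p)[n] for n,q in obs])
r=least_squares(f,[527,-41,1.75,1.04],loss="soft_l1",f_scale=4)
print(r.x); 
for n,q in obs: print(n,q,q-model(r.x)[n])
json.dump(dict(zip(("x","y","yaw","th"),r.x)),open("frame.json","w"))
for ce,a,o,d in cap():
    for zz in (125,131): print("cap",ce,a,zz,o+d*(zz-o[2])/d[2])
F=load();th=F["th"]
for sgn in (0,np.pi):
  for tl in (0,.3):
    for a in (th,.5,0,1.571):
        g=cr(15,185,a); q=kin.ik(list(W(g[0],0,g[1]-19)),list(down(F["yaw"]+sgn,tl))); print(sgn,tl,round(a,2),None if q is None else np.array(q))
for sgn in (np.pi/2,-np.pi/2):
    for x,z in ((-195,68),(-68,68),(-195,180)):
        q=kin.ik(list(W(x,0,z)),list(down(F["yaw"]+sgn))); print(sgn,x,None if q is None else np.array(q))
print(robot.observe()["t"])
E
```

```text
[528.27 -40.06   1.74   1.04]
deck [ 553.33 -180.71   57.48] [ 1.16 -2.71 -2.52]
deck [ 550.48 -179.7    58.93] [-1.7  -1.69 -1.07]
deck [ 556.52 -180.6    59.49] [ 4.34 -2.6  -0.51]
deck [ 553.95 -175.99   58.12] [ 1.78  2.01 -1.88]
deck [530.1  -45.24   2.28] [-22.07 132.76 -57.72]
deck [ 554.16 -175.17   59.17] [ 1.99  2.83 -0.83]
deck [499.21 123.76 128.17] [-52.96 301.76  68.17]
deck [ 556.5  -175.72   56.82] [ 4.32  2.28 -3.18]
hinge [530.35 -39.19  50.18] [ 2.08  0.87 -1.82]
hinge [528.51 -54.67  83.54] [  0.24 -14.61  31.54]
hinge [531.2  -39.23  53.68] [2.93 0.83 1.68]
hinge [ 535.26 -190.52   55.27] [   6.99 -150.47    3.27]
hinge [530.98 -38.63  51.34] [ 2.71  1.43 -0.66]
hinge [431.82 400.98  -1.34] [-96.45 441.04 -53.34]
hinge [524.97 -38.28  52.1 ] [-3.3   1.77  0.1 ]
hinge [526.57 -41.84  51.67] [-1.7  -1.79 -0.33]
hinge [525.44 -37.97  52.27] [-2.83  2.09  0.27]
grip [498.45 124.57 134.22] [-1.27 -0.08  1.56]
grip [498.29 122.42 133.77] [-1.43 -2.23  1.11]
grip [498.89 121.93 131.64] [-0.83 -2.72 -1.02]
grip [500.97 122.14 131.31] [ 1.24 -2.52 -1.34]
grip [501.54 123.
[... 1487 characters left out ...]
 -1.35]
3.141592653589793 0.3 1.04 [-1.05  0.45  0.69  2.    0.02  0.86 -1.82]
3.141592653589793 0.3 0.5 [-0.98  0.3   0.71  1.97  0.12  0.98 -1.76]
3.141592653589793 0.3 0 [-0.88  0.25  0.78  1.95  0.15  0.99 -1.6 ]
3.141592653589793 0.3 1.57 [-1.04  0.63  0.64  2.03 -0.11  0.69 -1.78]
1.5707963267948966 -195 [-0.5   1.01  1.34  1.85 -1.07  1.23 -1.77]
1.5707963267948966 -68 [-0.76  0.93  1.34  1.99 -1.02  1.15 -1.94]
1.5707963267948966 -195 [-0.52  0.78  1.35  1.77 -0.8   1.27 -1.94]
-1.5707963267948966 -195 [-0.27  0.68  0.85  1.84 -0.63  0.92  1.05]
-1.5707963267948966 -68 [-0.33  0.5   0.59  1.97 -0.39  0.78  0.66]
-1.5707963267948966 -195 [-0.36  0.55  0.97  1.76 -0.5   1.1   0.95]
2.6
```

```bash
python3 - <<'E'
from h import *
F=load(); F.update(x=528.2,y=-39.3,yaw=1.748); json.dump(F,open("frame.json","w"))
th=F["th"]; rv=list(down(F["yaw"],.2)); ax=Rot.from_rotvec(rv).as_matrix()[:,2]
def G(a,back=0): 
    g=cr(15,185,a); return list(W(g[0],0,g[1])+ax*(19-back))
grip(.43,10)
robot.movep(G(th,110),rv)
robot.servo_line(G(th),feed=120)
print(st())
grip(.165,5); print(st())
for a in np.linspace(th,0,9)[1:]:
    robot.servo_line(G(a),feed=70); t,p,f,w,_=st(); print(round(a,2),t,p,f)
for a in (-.01,-.02,-.03):
    if np.linalg.norm(f)>12: break
    robot.servo_line(G(a),feed=30); t,p,f,w,_=st(); print(a,t,p,f)
for c in ("side","top"):
    cv2.imwrite(f"pics/{c}1.png",viewer.read_camera(c)[...,::-1])
E
```

```text
(6.3583, array([499.91, 121.95, 114.61]), array([ 0.73,  0.19, -0.09]), 0.4282911018456072, 0.0)
(6.8917, array([499.42, 121.55, 114.12]), array([ 0.73,  0.26, -0.66]), 0.16437346253227383, 0.0)
0.91 7.3833 [501.77 109.72 135.55] [ 0.04 -0.08 -0.96]
0.78 7.875 [504.23  95.42 154.65] [-0.04  0.04  0.11]
0.65 8.3667 [507.21  78.74 171.87] [-1.13  0.21 -0.89]
0.52 8.8583 [510.51  60.05 186.71] [-0.05  1.17  0.53]
0.39 9.35 [514.13  39.6  198.97] [ 0.3  -0.49 -0.5 ]
0.26 9.8417 [517.99  17.77 208.45] [-0.25 -0.02  0.11]
0.13 10.3333 [522.06  -5.1  214.97] [ 0.44  0.09 -0.32]
0.0 10.825 [526.2  -28.63 218.38] [0.2  0.79 0.31]
-0.01 11.075 [526.51 -29.88 218.47] [0.09 0.85 0.66]
-0.02 11.325 [526.9  -31.89 218.65] [ 0.27  0.64 -0.42]
-0.03 11.575 [527.2  -33.86 218.76] [-0.77  0.42 -0.16]
```

```bash
python3 -c "
import cv2,numpy as np
a=cv2.imread('pics/side1.png')[180:380,240:440];b=cv2.imread('pics/top1.png')[140:340,240:440]
cv2.imwrite('pics/c1.png',cv2.resize(np.hstack([a,b]),(800,400),interpolation=2))"
```

```text
(no output)
```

View pics/c1.png

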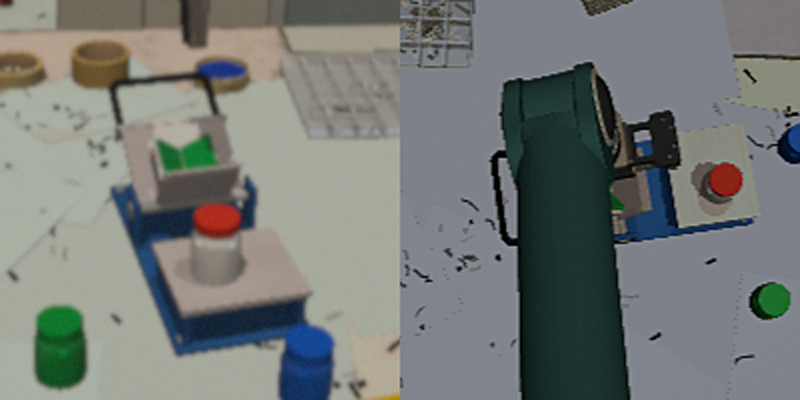

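The picture shows the handle still where it was, at about (293,238) in the top view and (322,220) in the side view. The caged bar slid out along the fingers as the tool moved up, and nothing was disturbed. I'll grip it firmly with more tilt and check that the fingers stop on 11 mm.

```bash
cat >> h.py <<'E'
TILT=.5
def G(a,back=0,tilt=TILT):
    ax=Rot.from_rotvec(down(load()["yaw"],tilt)).as_matrix()[:,2]
    g=cr(15,185,a); return list(W(g[0],0,g[1])+ax*(19-back))
E
python3 - <<'E'
from h import *
F=load(); th=F["th"]; rv=list(down(F["yaw"],TILT))
grip(.43,30)
robot.servo_line(G(0,60,.2),feed=200)
robot.movep(G(th,100),rv)
robot.servo_line(G(th),feed=120)
grip(0,30); t,p,f,w,gf=st(); print(t,p,f,w*92,gf)
if 6<w*92<16:
  for a in np.linspace(th,0.1,8)[1:]:
    robot.servo_line(G(a),feed=70); t,p,f,w,gf=st(); print(round(a,2),t,p-G(a),f,w*92)
    if np.linalg.norm(f)>30 or w*92<6: break
  else:
   for a in (.06,.03,0,-.01,-.02,-.03):
    robot.servo_line(G(a),feed=40); t,p,f,w,_=st(); print(a,t,p-G(a),f,w*92)
    if np.linalg.norm(f)>12: break
for c in ("side","top"):
    cv2.imwrite(f"pics/{c}2.png",viewer.read_camera(c)[...,::-1])
a=cv2.imread('pics/side2.png')[180:380,240:440];b=cv2.imread('pics/top2.png')[140:340,240:440]
cv2.imwrite('pics/c2.png',cv2.resize(np.hstack([a,b]),(800,400),interpolation=2))
E
```

```text
15.2 [500.34 116.32 115.98] [ 0.22 -0.39 -0.69] 0.48516542722109096 0.0
```

View pics/c2.png

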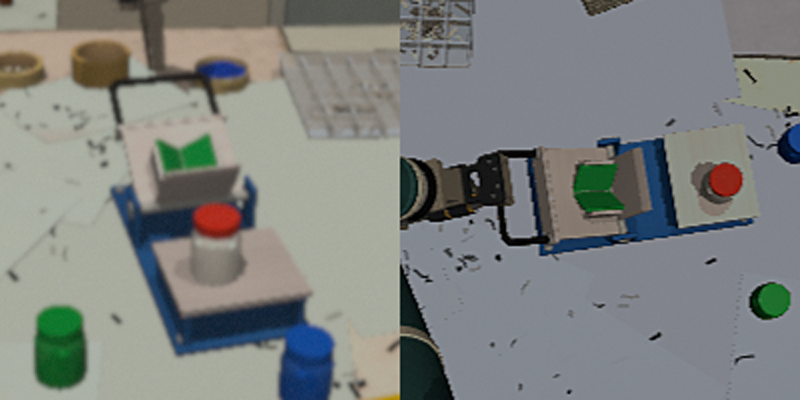

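The fingers shut to 0.5 mm, so they missed the bar. In the crop they sit near the bar's upper end. I'll project my estimate into the clean first pictures and compare.

```bash
python3 - <<'E'
from h import *
F=load(); out=[]
rows=[]
for c,n in (("side","side0"),("top","top0")):
    ci=viewer.camera_info(c);K=np.array(ci["camera_matrix"]);R=np.array(ci["R"]);t=np.array(ci["t"])
    pr=lambda X:((lambda q:(q[:2]/q[2]))(K@(R@np.array(X)+t)))
    g=cr(15,185,F["th"])
    im=cv2.resize(cv2.imread(f"pics/{n}.png"),None,fx=4,fy=4,interpolation=2)
    pts=dict(e1=W(g[0],50,g[1]),e2=W(g[0],-50,g[1]),m=W(g[0],0,g[1]),h=W(0,0,52),h1=W(0,45,52),h2=W(0,-45,52))
    for z in ((-200,-70),(-200,70),(-80,-70),(-80,70)): pts[str(z)]=W(*z,60)
    for k,X in pts.items():
        u=pr(X); print(c,k,X,u); cv2.drawMarker(im,tuple(int(v*4+2) for v in u),(255,0,255),cv2.MARKER_CROSS,14,1)
    x0,y0=(270,190) if c=="side" else (270,170)
    rows.append(im[y0*4:(y0+150)*4 if c=="side" else (y0+110)*4, x0*4:(x0+130)*4 if c=="side" else (x0+170)*4])
    cv2.imwrite(f"pics/p_{c}.png",rows[-1])
print(st())
E
```

```text
side e1 [449.52 116.44 132.65] [299.8  220.34]
side e2 [547.95 134.06 132.65] [337.59 216.6 ]
side m [498.73 125.25 132.65] [318.86 218.45]
side h [528.2 -39.3  52. ] [335.99 279.56]
side h1 [483.9  -47.23  52.  ] [317.49 281.93]
side h2 [572.5  -31.37  52.  ] [354.18 277.23]
side (-200, -70) [ 632.36 -223.83   60.  ] [396.06 323.77]
side (-200, 70) [ 494.55 -248.51   60.  ] [330.18 333.86]
side (-80, -70) [ 611.21 -105.71   60.  ] [375.9  291.56]
side (-80, 70) [ 473.4  -130.39   60.  ] [315.48 299.8 ]
top e1 [449.52 116.44 132.65] [290.5  256.79]
top e2 [547.95 134.06 132.65] [285.55 221.13]
top m [498.73 125.25 132.65] [288.01 238.85]
top h [528.2 -39.3  52. ] [346.77 234.5 ]
top h1 [483.9  -47.23  52.  ] [349.18 249.66]
top h2 [572.5  -31.37  52.  ] [344.38 219.49]
top (-200, -70) [ 632.36 -223.83   60.  ] [410.46 200.85]
top (-200, 70) [ 494.55 -248.51   60.  ] [418.99 247.66]
top (-80, -70) [ 611.21 -105.71   60.  ] [370.16 206.73]
top (-80, 70) [ 473.4  -130.39   60.  ] [378.08 253.76]
(15.3, array([500.32, 116.28, 115.95]), array([-0.32,  0.71,  0.61]), 0.004488512853201832, 0.0)
```

View pics/p_side.png

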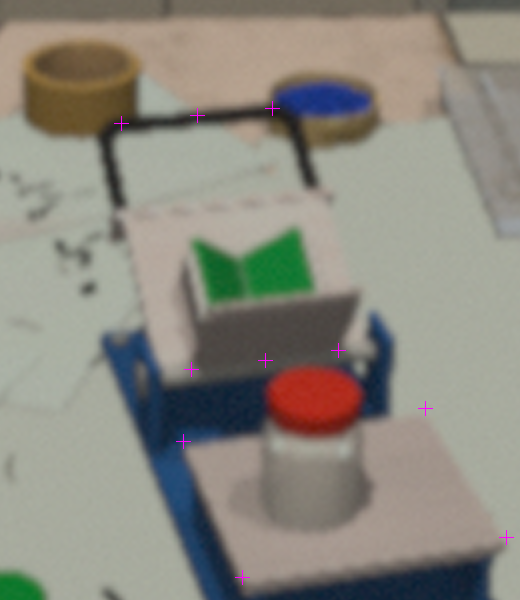

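View pics/p_top.png

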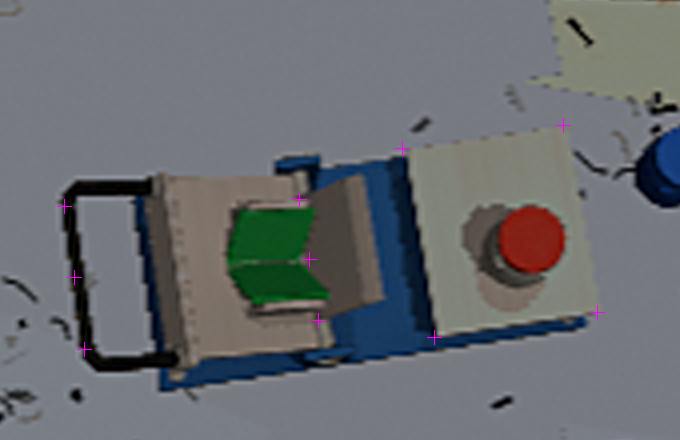

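The overlays fit: the bar middle is at side (319,218) and top (288,239), and the deck corners match. So the estimate is good to about 3 mm and the tool itself may be off. I'll project the reported TCP onto the pictures of the gripper.

```bash
python3 - <<'E'
from h import *
def mk(c,n,pts,x0,y0,w,h,s):
    ci=viewer.camera_info(c);K=np.array(ci["camera_matrix"]);R=np.array(ci["R"]);t=np.array(ci["t"])
    im=cv2.resize(cv2.imread(f"pics/{n}.png"),None,fx=s,fy=s,interpolation=2)
    for X,col in pts:
        q=K@(R@np.array(X)+t);u=q[:2]/q[2];print(c,n,u)
        cv2.drawMarker(im,tuple(int(v*s+s/2) for v in u),col,cv2.MARKER_CROSS,16,1)
    return im[y0*s:(y0+h)*s,x0*s:(x0+w)*s]
T=st()[1]; A=Rot.from_rotvec(robot.observe()["tcp_rot"]).as_matrix(); print(A)
P=[(T,(255,0,255)),(T-19*A[:,2],(0,255,255)),(T-88*A[:,2],(0,255,0))]
T0=np.array([265.561,593.285,185.092]);P0=[(T0,(255,0,255)),(T0+[0,0,19],(0,255,255)),(T0+[0,0,88],(0,255,0))]
a=mk("side","side2",P,270,140,100,100,4);b=mk("side","side0",P0,180,60,100,100,4);c=mk("top","top2",P,240,190,100,50,4)
cv2.imwrite("pics/chk.png",np.vstack([np.hstack([a,b]),np.hstack([c,np.zeros_like(c)])]))
E
```

```text
[[-0.98 -0.15  0.08]
 [-0.18  0.86 -0.47]
 [ 0.   -0.48 -0.88]]
side side2 [319.64 225.84]
side side2 [318.85 218.46]
side side2 [316.  191.7]
side side0 [237.78 143.11]
side side0 [237.44 137.48]
side side0 [236.18 116.55]
top top2 [291.68 239.25]
top top2 [288.01 238.86]
top top2 [273.9  237.34]
```

View pics/chk.png

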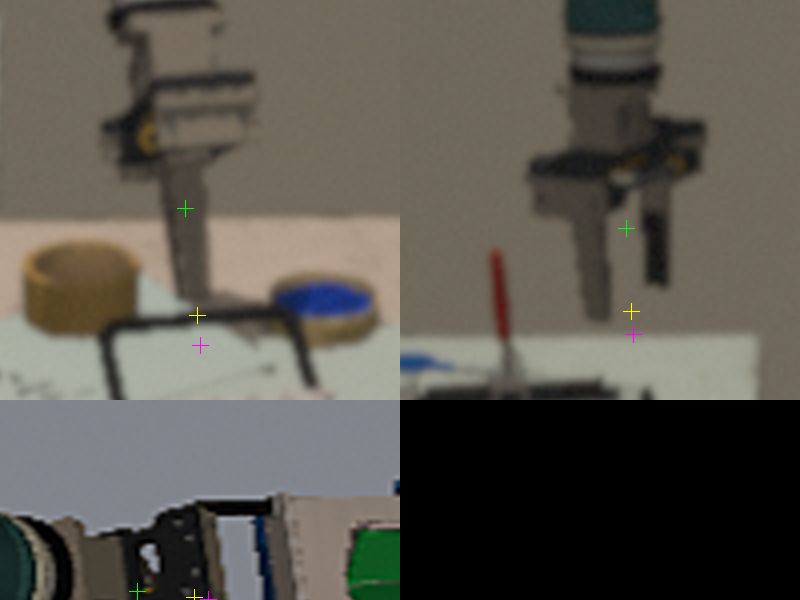

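The reported TCP (magenta) does not sit on the fingertips: they show about 8–11 px higher in the side view, at (319,214) against (320,226). So the tool reads about 28 mm off, roughly along its axis. I'll measure this in a clean pose that both cameras can see.

```bash
python3 - <<'E'
from h import *
A=Rot.from_rotvec(robot.observe()["tcp_rot"]).as_matrix()
T=st()[1]; robot.servo_line(list(T-100*A[:,2]),feed=250)
grip(0,10)
z=np.array([.77,0,-.64]);z/=np.linalg.norm(z);y=np.array([0,1.,0]);R=np.c_[np.cross(y,z),y,z]
X=[640,150,220]; rv=list(Rot.from_matrix(R).as_rotvec())
robot.movep(X,rv); T=st()[1]; print(T,st()[0])
rows=[]
for c in ("side","top"):
    im=viewer.read_camera(c)[...,::-1].copy(); cv2.imwrite(f"pics/{c}3.png",im)
    ci=viewer.camera_info(c);K=np.array(ci["camera_matrix"]);Rc=np.array(ci["R"]);t=np.array(ci["t"]);s=4
    us=[]
    for P in (T,T-19*R[:,2],T-88*R[:,2]):
        q=K@(Rc@P+t);us.append(q[:2]/q[2])
    print(c,np.array(us)); x0,y0=(us[0]-50).astype(int); y0=max(y0,0)
    im=cv2.resize(im,None,fx=s,fy=s,interpolation=2)
    for u,col in zip(us,((255,0,255),(0,255,255),(0,255,0))): cv2.drawMarker(im,tuple(int(v*s+2) for v in u),col,0,16,1)
    print("origin",x0,y0); rows.append(im[y0*s:(y0+100)*s,x0*s:(x0+100)*s])
cv2.imwrite("pics/chk3.png",np.hstack(rows))
E
```

```text
[640.45 150.18 220.35] 17.525
side [[374.13 182.15]
 [368.74 177.76]
 [348.69 161.42]]
origin 324 132
top [[278.38 180.15]
 [277.71 184.4 ]
 [275.16 200.64]]
origin 228 130
```

View pics/chk3.png

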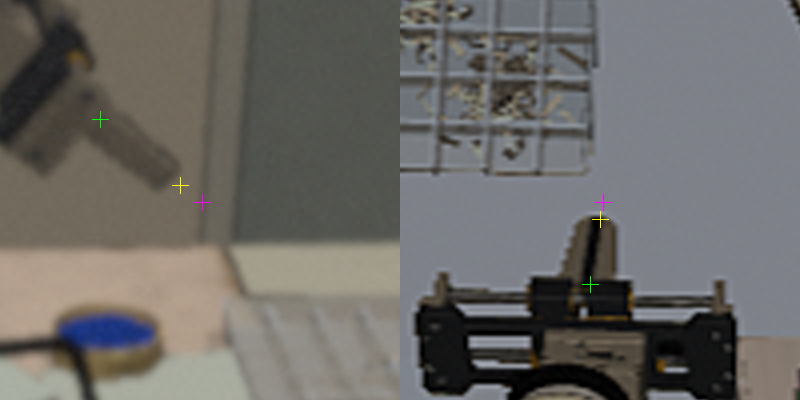

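```bash
python3 - <<'E'
from h import *
o=robot.observe();T=np.array(o["tcp_pos"]);A=Rot.from_rotvec(o["tcp_rot"]).as_matrix()
u={"side":(366.2,176.8),"top":(277.3,183.6)}
def pr(c,X):
    ci=viewer.camera_info(c);q=np.array(ci["camera_matrix"])@(np.array(ci["R"])@X+np.array(ci["t"]));return q[:2]/q[2]
r=least_squares(lambda X:np.concatenate([pr(c,X)-u[c] for c in u]),T)
d=r.x-T;print("tip",r.x,"world d",d,"tool d",A.T@d,"res",r.fun)
# other poses: offset candidates: pure tool z -d / world
T2=np.array([500.32,116.28,115.95]);A2=Rot.from_rotvec(down(load()["yaw"],.5)).as_matrix()
T0=np.array([265.561,593.285,185.092])
for nm,dz2,dz0 in (("tool",A2@(A.T@d),np.array([0,0,1])*-(A.T@d)[2]),("world",d,d)):
    print(nm,"side2 pred",pr("side",T2+dz2),"seen 318.7 214.5 | start",pr("side",T0+dz0),"seen 236.5 135.4")
E
```

```text
tip [623.09 151.29 235.48] world d [-17.35   0.99  15.17] tool d [ -0.59   0.99 -23.04] res [ 1.47 -0.29 -0.17  1.52]
tool side2 pred [318.82 216.9 ] seen 318.7 214.5 | start [237.37 136.28] seen 236.5 135.4
world side2 pred [312.91 220.48] seen 318.7 214.5 | start [232.18 138.57] seen 236.5 135.4
```

The offset is a pure tool-z error. The real tips lie about 25 mm behind the reported TCP (23, 26 and 29 mm in three poses), and the lateral error is under 1 mm. I'll compensate and grasp again.

```bash
cat >> h.py <<'E'
OFF=25.
def G(a,back=0,tilt=TILT):
    ax=Rot.from_rotvec(down(load()["yaw"],tilt)).as_matrix()[:,2]
    g=cr(15,185,a); return list(W(g[0],0,g[1])+ax*(19+OFF-back))
E
python3 - <<'E'
from h import *
F=load(); th=F["th"]; rv=list(down(F["yaw"],TILT))
grip(.43,30)
robot.movep(G(th,70),rv)
robot.servo_line(G(th),feed=120)
print(st()[2])
grip(0,30); robot.hold(.2); t,p,f,w,gf=st(); print(t,p,f,w*92,gf)
if 6<w*92<16:
  for a in np.linspace(th,0.1,8)[1:]:
    robot.servo_line(G(a),feed=70); t,p,f,w,gf=st(); print(round(a,2),t,f,w*92)
    if np.linalg.norm(f)>30 or w*92<6: break
  else:
   for a in (.06,.03,0,-.01,-.02,-.03):
    robot.servo_line(G(a),feed=40); t,p,f,w,_=st(); print(a,t,f,w*92)
    if np.linalg.norm(f)>12: break
E
```

```text
[ 0.44 -0.01 -0.68]
21.3417 [502.59 103.46  94.14] [ 2.23 -4.77 -0.71] 10.058467549614129 29.99969333410263
0.91 21.85 [ 1.14 -3.68 -1.89] 10.07365873444946
0.77 22.3583 [-2.06  2.47  3.2 ] 9.70379696730288
0.64 22.8667 [-4.9   4.54  7.96] 10.472204565924816
0.5 23.375 [-4.58  4.95  7.98] 9.75606197183547
0.37 23.8833 [-4.46  2.24  7.  ] 9.93805552665965
0.23 24.3917 [-3.45  0.97  7.97] 10.13707901625066
0.1 24.9 [-1.58  0.35  5.92] 9.98605680450405
0.06 25.2333 [-1.58  1.6   6.03] 9.915087835527565
0.03 25.525 [-2.35  1.86  6.34] 9.994999188823073
0 25.8167 [-1.82  1.69  5.4 ] 10.337951895578046
-0.01 26.0667 [-3.44  2.26  5.97] 9.64234566537594
-0.02 26.3167 [-2.42  1.86  5.82] 9.84626724541493
-0.03 26.5667 [-5.41  6.51  8.45] 9.39366144287363
```

```bash
python3 - <<'E'
from h import *
F=load(); f0=st()[2]
for a in (-.04,-.05):
    robot.servo_line(G(a),feed=40); f=st()[2]; print(a,f)
    if f[1]>12: break
grip(.43); 
robot.servo_line(G(a,100),feed=250)
# swing away to behind the deck, high
rv=list(down(F["yaw"]-np.pi/2))
robot.movep(list(W(-215,20,230)),rv); print(st())
P=pins(["grip","seat","jar"])
for n,v in P.items():
    for c,p in v: print(n,round(c,2),p)
print("expect grip",W(15,0,237),"seat",W(-37,0,59))
for ce,a_,o,d in cap(): print("cap",ce,a_,o+d*(125-o[2])/d[2])
E
```

```text
-0.04 [-8.6  11.84 11.82]
-0.05 [-9.85 16.14 12.87]
(29.2833, array([ 546.43, -252.53,  228.94]), array([-0.23, -0.31,  0.06]), 0.4308923431109418, 0.0)
grip 0.83 [524.44 -26.17 237.89]
grip 0.98 [528.27 -26.37 232.41]
seat 0.91 [534.85 -80.75  57.87]
seat 0.79 [531.26 -77.28  57.64]
jar 0.92 [ 537.6  -191.74   59.58]
jar 0.89 [ 612.97 -313.73   -1.78]
jar 0.66 [ 373.89 -272.21    0.44]
jar 0.85 [ 535.87 -193.15   63.65]
expect grip [525.56 -24.53 237.  ] seat [534.72 -75.72  59.  ]
cap [347.57 289.56] 202 [ 533.84 -190.53  125.  ]
cap [400.16 229.72] 118 [ 534.45 -183.9   125.  ]
```

```bash
python3 - <<'E'
from h import *
F=load(); c,s=np.cos(F["yaw"]),np.sin(F["yaw"]); r=np.array([535.5-F["x"],-190.6-F["y"]])
jx,jy=c*r[0]+s*r[1],-s*r[0]+c*r[1]; print("jar",jx,jy)
Z=72-OFF; D=29.7
grip(.37,20)
robot.servo_line(list(W(jx-D-15,jy,170)),feed=250)
robot.servo_line(list(W(jx-D-15,jy,Z)),feed=150); print(st()[:3])
def go(x,y,feed):
    robot.servo_line(list(W(x,y,Z)),feed=feed); t,p,f,w,_=st()
    print(round(x,1),round(t,2),"Fbase x,y,z",c*f[0]+s*f[1],-s*f[0]+c*f[1],f[2]); return c*f[0]+s*f[1]
go(jx-D,jy,50)
for k in (.5,1): go(jx-D+k*(-80-jx),jy*(1-k),50)
for x in (-60,-50): go(x-D,0,40)
print(np.c_[[W(-50,0,59)]])
for ce,a_,o,d in cap(): print("cap",ce,a_,o+d*(124-o[2])/d[2])
P=pins(["jar","seat"])
for n,v in P.items():
    for cc,p in v: print(n,round(cc,2),p)
for cam in ("side","top"): cv2.imwrite(f"pics/{cam}4.png",viewer.read_camera(cam)[...,::-1])
E
```

```text
jar -150.21754064706263 19.48513489684115
(31.45, array([ 544.18, -235.24,   48.06]), array([-0.36, -0.17,  0.24]))
-179.9 31.9 Fbase x,y,z 0.2571913499520587 0.2772700556026765 -0.2829318039683112
-144.8 32.77 Fbase x,y,z 0.32746816888478447 -1.1674810643091842 -0.44024364999189974
-109.7 33.65 Fbase x,y,z 0.5650246585865328 0.4928097541876274 -0.0015356522421639727
-89.7 34.3 Fbase x,y,z 0.25755507132662553 0.2687956572159313 -0.05066279704523784
-79.7 34.7 Fbase x,y,z -0.22070606560200223 0.10382859568586307 -0.7605739321609895
[[537.01 -88.52  59.  ]]
cap [345.91 268.86] 43 [ 540.38 -109.05  124.  ]
cap [ 11.3 373. ] 10 [122.37 838.74 124.  ]
jar 0.91 [ 374.51 -268.4    -1.46]
jar 0.72 [ 610.68 -316.67    1.73]
jar 0.71 [540.15 -89.14  55.94]
jar 0.58 [ 609.87 -314.52    3.07]
jar 0.52 [ 376.56 -270.04   -0.55]
seat 0.6 [532.53 -78.53  56.54]
seat 0.58 [531.44 -78.46  59.8 ]
```

```bash
python3 - <<'E'
from h import *
F=load(); c,s=np.cos(F["yaw"]),np.sin(F["yaw"]); Z=72-OFF; D=29.7
x=-50
while x<-29:
    x+=4 if x<-42 else 1.2
    robot.servo_line(list(W(x-D,0,Z)),feed=25)
    fs=[]
    for _ in range(4): robot.hold(.03); fs.append(st()[2])
    f=np.mean(fs,0); fx=c*f[0]+s*f[1]; print(round(x,1),fx,-s*f[0]+c*f[1],f[2])
    if fx<-3: break
print(st()[0],st()[1])
for cam in ("side","top"): cv2.imwrite(f"pics/{cam}5.png",viewer.read_camera(cam)[...,::-1])
P=pins(["jar","seat","grip"])
for n,v in P.items():
    for cc,p in v: print(n,round(cc,2),p)
a=cv2.imread('pics/side5.png')[180:330,270:420];b=cv2.imread('pics/top5.png')[150:300,270:420]
cv2.imwrite('pics/c5.png',cv2.resize(np.hstack([a,b]),(800,400),interpolation=2))
E
```

```text
-46 -0.20370665506366636 0.49075576359843964 -0.06262151830463199
-42 -0.2135464375139415 0.03395275081472953 0.28379923413057767
-40.8 -0.4178948750653431 0.23102336850141614 -0.21979151659203736
-39.6 -0.9770348429727481 -0.010790350913567365 -0.09466524988588093
-38.4 -3.2678435949132147 1.4496832988413961 1.0486781833738856
37.2333 [ 540.12 -106.96   47.05]
jar 0.78 [536.05 -79.85  55.91]
jar 0.76 [ 373.2  -269.57   -0.03]
jar 0.79 [ 609.59 -313.21    5.15]
jar 0.74 [ 378.33 -272.17    2.6 ]
seat 0.92 [531.38 -80.01  58.7 ]
seat 0.89 [531.71 -77.69  54.47]
grip 0.84 [525.92 -25.4  237.22]
grip 0.76 [525.42 -24.76 230.4 ]
```

View pics/c5.png

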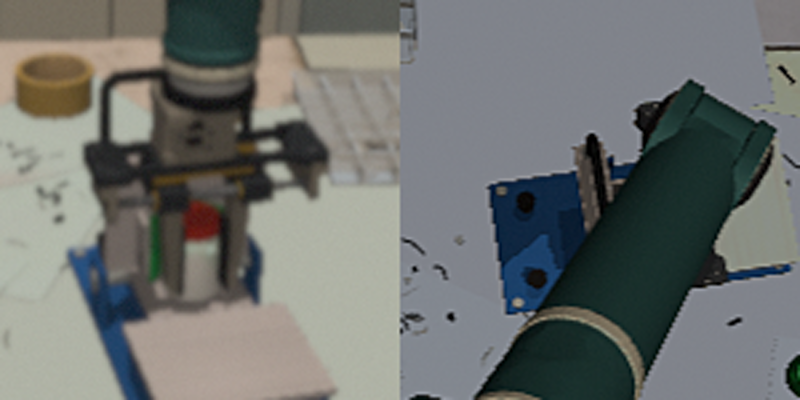

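The jar stands on the foot plate in the V mouth, with the fingers behind it; the red cap shows at side (307,262). The side force of +1.4 N says one pad touches first, so the V's centre lies a little towards +y. I'll shift the fork that way to equalise the pads.

```bash
python3 - <<'E'
from h import *
F=load(); c,s=np.cos(F["yaw"]),np.sin(F["yaw"]); Z=72-OFF; D=29.7
def meas():
    fs=[]
    for _ in range(3): robot.hold(.03); fs.append(st()[2])
    f=np.mean(fs,0); return c*f[0]+s*f[1],-s*f[0]+c*f[1]
def push(x0,y):
    x=x0; robot.servo_line(list(W(x-D,y,Z)),feed=30); fx,fy=meas()
    while fx>-3.5 and x<-31:
        x+=1; robot.servo_line(list(W(x-D,y,Z)),feed=25); fx,fy=meas()
    print("y",y,"home x",x,"F",fx,fy,"t",st()[0]); return x,fy
x,y=-38.4,0.
best=None
for y in (1.5,3.,4.5,6.):
    x,fy=push(x-1.5,y)
    if fy<-.7: break
E
```

```text
y 1.5 home x -36.9 F -5.247889734738589 -1.3097026992627465 t 39.1333
```

```bash
python3 - <<'E'
from h import *
F=load(); c,s=np.cos(F["yaw"]),np.sin(F["yaw"]); Z=72-OFF; D=29.7
y=.75
for x in (-38.5,-37.7,-37,-36.3,-35.6):
    robot.servo_line(list(W(x-D,y,Z)),feed=25); fs=[]
    for _ in range(3): robot.hold(.03); fs.append(st()[2])
    f=np.mean(fs,0); fx=c*f[0]+s*f[1]; print(x,fx,-s*f[0]+c*f[1])
    if fx<-4.5: break
robot.servo_line(list(W(-110,y,Z)),feed=80)
robot.servo_line(list(W(-150,y,230)),feed=250)
P=pins(["jar","seat","grip"])
for n,v in P.items():
    for cc,p in v: print(n,round(cc,2),p)
for ce,a_,o,d in cap(): print("cap",ce,a_,o+d*(124-o[2])/d[2])
print(W(-37,y,59),st()[0])
for cam in ("side","top"): cv2.imwrite(f"pics/{cam}6.png",viewer.read_camera(cam)[...,::-1])
E
```

```text
-38.5 -2.446213902288734 0.8232630354944497
-37.7 -4.081435227031015 1.075718107096943
-37 -5.5131847699860455 1.3266765213345069
jar 0.88 [ 370.62 -267.69    0.97]
jar 0.74 [ 607.83 -312.46   -0.41]
jar 0.67 [534.82 -75.95  57.51]
jar 0.64 [536.72 -80.52  58.36]
jar 0.52 [ 378.   -271.08    1.32]
seat 0.9 [533.65 -77.76  59.05]
seat 0.96 [531.09 -78.19  57.61]
grip 0.8 [527.11 -26.41 230.89]
cap [341.63 262.11] 231 [534.33 -80.13 124.  ]
cap [362.04 228.41] 218 [535.22 -78.15 124.  ]
[533.98 -75.85  59.  ] 42.275
```

The jar is home: measured at about (534.8,-79), with the seat at (532.5,-78), and the push force rises stiffly. Now I'll lower the cradle by its handle.

```bash
python3 - <<'E'
from h import *
F=load(); R=lambda tl:list(down(F["yaw"],tl))
tl=lambda a:.5-.25*max(0,a)/1.571
for a in (0,.8,1.571): print(kin.ik(G(a,0,tl(a)),R(tl(a))) is not None)
robot.servo_line(list(W(-150,0,310)),feed=300)
robot.movep(G(0,90),R(.5))
grip(.36,30)
robot.servo_line(G(0),feed=120)
print(st()[2])
grip(0,30); robot.hold(.2); t,p,f,w,gf=st(); print(t,f,w*92,gf)
if 6<w*92<16:
  for a in np.linspace(0,1.5,13)[1:]:
    robot.servo_line(G(a,0,tl(a)),feed=60,rotation=R(tl(a))); t,p,f,w,gf=st(); print(round(a,2),round(t,2),f,w*92)
    if np.linalg.norm(f)>30 or w*92<6: break
print(st()[0])
E
```

```text
True
True
True
[0.31 0.43 0.75]
45.4417 [-1.27 -1.41  5.26] 10.058027803265386 30.001104176044464
0.12 45.99 [-1.46  1.28  6.37] 9.806803340457353
0.25 46.54 [0.27 0.08 5.16] 9.672890298068541
0.38 47.09 [2.56 1.99 0.86] 9.51716604374325
0.5 47.64 [ 5.81  1.11 -1.3 ] 10.013659032209787
0.62 48.19 [ 7.09 -0.66 -2.39] 9.902911185160786
0.75 48.74 [ 7.2  -0.56 -3.39] 9.585322613444028
0.88 49.29 [ 7.61  0.03 -3.84] 9.668977442538221
1.0 49.84 [ 7.48 -1.5  -3.72] 9.952127995364506
1.12 50.39 [ 7.26 -1.67 -3.36] 9.966259320247465
1.25 50.93 [ 8.36 -2.98 -2.45] 9.879750899379518
1.38 51.48 [ 8.05 -4.26 -3.  ] 9.997648291450027
1.5 52.02 [ 8.95 -6.31 -1.93] 9.785090753525665
52.0167
```

```bash
python3 - <<'E'
from h import *
F=load(); R=list(down(F["yaw"],.25)); f0=st()[2]
for a in (1.53,1.55,1.565,1.575,1.585,1.595,1.605,1.615):
    robot.servo_line(G(a,0,.25),feed=20,rotation=R); robot.hold(.1); f=st()[2]; print(a,st()[0],f)
    if f[2]-f0[2]>9: break
grip(.28); robot.hold(.1); print("open",st()[2])
robot.servo_line(G(a,110,.25),feed=150)
robot.servo_line(list(np.array(st()[1])+[-60,120,120]),feed=300)
P=pins(["jar","seat","grip"],reps=2)
for n,v in P.items():
    for cc,p in v: print(n,round(cc,2),p)
for aa in (1.5,1.571):
    g=cr(15,185,aa);q=cr(-37,7,aa);print(aa,"grip",W(g[0],0,g[1]),"seat",W(q[0],0,q[1]))
print(st()[0])
for cam in ("side","top"): cv2.imwrite(f"pics/{cam}7.png",viewer.read_camera(cam)[...,::-1])
a=cv2.imread('pics/side7.png')[180:330,250:400];b=cv2.imread('pics/top7.png')[150:300,260:410]
cv2.imwrite('pics/c7.png',cv2.resize(np.hstack([a,b]),(800,400),interpolation=2))
E
```

```text
1.53 52.55 [ 7.61 -6.42  1.4 ]
1.55 52.9833 [-0.97 -6.27 30.24]
open [-0.14  0.63 -0.59]
jar 0.62 [ 611.41 -313.82    1.46]
jar 0.94 [ 608.95 -312.03    0.8 ]
jar 0.69 [ 375.81 -267.     -0.76]
jar 0.91 [ 609.08 -313.74    2.23]
jar 0.76 [528.51 -36.99  89.3 ]
jar 0.58 [ 376.77 -271.12    0.81]
jar 0.81 [ 610.47 -312.91    1.65]
jar 0.65 [ 377.17 -267.79    3.3 ]
jar 0.6 [528.34 -40.38  91.51]
seat 0.95 [527.31 -33.41  85.18]
seat 0.85 [530.13 -36.88  86.59]
seat 0.77 [522.27 -33.07  88.33]
seat 0.69 [523.54 -33.56  85.71]
grip 0.65 [495.32 141.83  39.95]
grip 0.57 [496.77 143.16  37.75]
grip 0.62 [495.93 142.04  34.77]
1.5 grip [495.48 143.39  50.12] seat [527.43 -35.    89.4 ]
1.571 grip [495.59 142.8   36.96] seat [526.96 -32.4   89.  ]
55.9417
```

View pics/c7.png

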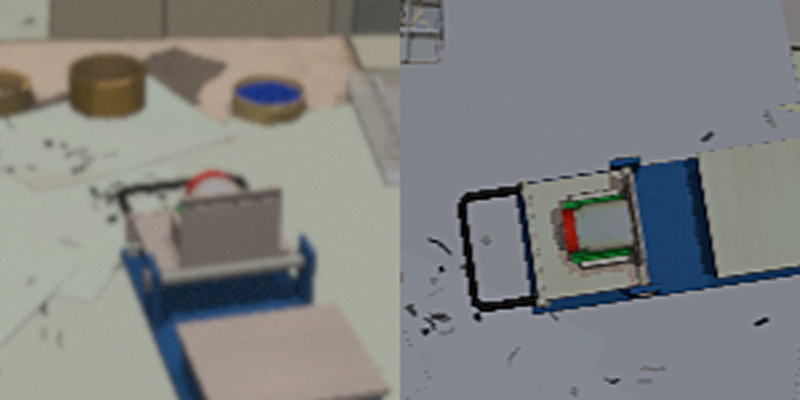

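The jar lies in the V against the foot plate, with its cap at about top (321,232). The handle is at z ≈ 37.5 mm, which means the cradle is level on its stops. The bystanders are untouched and the gripper is clear.

```bash
python3 -c "
from h import *
print(st()); print(robot.job_done())"
```

```text
(56.0417, array([432.1 , 278.71, 224.2 ]), array([ 0.14,  0.32, -0.22]), 0.27958855214088374, 0.0)
the job is handed in; nothing more can be done
None
```

The red-capped jar lies on its side, home in the V of the cradle, which is lowered level on its stops and released; the job was handed in at about 56 s, with the tin, tape roll and gauge block not touched.

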